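Load a spacer plate into an assembly fixture

ROBOT

A 6-joint arm with a two-finger parallel gripper is mounted at the origin on the work surface. World frame = base frame: x ahead of the robot, y to its left, z up, the work surface at z = 0. Lengths are in m, angles in rad, forces in N, time in s.
With the tool pointing down it reaches from about 0.35 to 0.975 m from the base axis. Payload 4.9 kg.
Tool frame: the origin (TCP) lies at the centre of the arm's flange, where the gripper is bolted on; the fingertips stand 173 mm ahead of it and the grasp point (between the pads) lies 155 mm ahead of it (ctrl.finger_overhang is the distance from the TCP to the fingertips, in m); z points along the fingers, y is the direction in which the jaws open and shut (so a half turn about z gives the same grasp; the last joint's range is limited). The gripper opens to 85 mm and grips with 20 to 120 N. Pads are 22 mm wide; open, the fingers measure 114 mm over their backs; the gripper's body (76 mm by 85 mm) begins 54 mm behind the grasp point. The pads swing forward as they close: fully open they stand 13 mm farther back than shut.
Start: joints at [-1.297, 0.053, 1.613, -0, 1.476, -0.119], TCP at [0.239, -0.577, 0.405] pointing down, gripper open.
Joint ranges: [-3.01, 3.01], [-1.01, 2.22], [0.06, 2.58], [-1.02, 4.17], [0.09, 2.62], [-3.14, 3.14]. Speed limits (rad/s): [2.57, 2.57, 3.14, 3.14, 3.14, 3.14].

INTERFACE

Orientations are given as a rotation vector (axis times angle).
In Python, from station import ctrl, eyes, spotter gives the robot as it stands.
- The arm moves only by the shell command python3 -m crank 'ROWS' [FORCE]. ROWS is JSON, a list of rows, each a list of 7 numbers: the turn, a rotation vector about the tool's x, y, z in rad, then the shift along the tool's x, y, z in mm, then the closure, from -1 (fully open) to 1 (shut). A call has 1 to 8 rows; each row shifts and turns the pose as measured when the row begins, along the tool's axes as they then stand; what a row does not reach is not made up. A row lasts 1/12 s, in which the tool goes at most 41.7 mm and 7.16 degrees, less where a joint would pass 70% of its speed; a pose out of reach is approached as far as the arm can. A call is refused whole if a number of a shift passes 41.7 or a number of a turn 0.125, either way. A call with a gripper value outside its range is refused whole. The fingers move at their own pace and stop on an object; FORCE is the grip in N (left out, the last holds). Time passes only in rows, so rows that do not move let the fingers close. It gives the time, the measured TCP pose, the force and the opening at its end, in the units of the state.
- ctrl.get_obs(): the state, without advancing time (a new reading comes with each control period).
- eyes.get_image(name): name is "scene" or "side" or "wrist"; returns a dict with "image" (480x640x3 uint8, red, green, blue), "vertical_fov" (degrees; the focal length in pixels is half the picture's height over the tangent of half this angle, whatever the lens; pixels are square), "cx", "cy" (the principal point, pixels), "dist" ([k1, k2, p1, p2, k3] as OpenCV has them; the pictures are not rectified), "rvec" (rotation vector, rad) and "tvec" (3), from world to camera coordinates, as OpenCV has them; the wrist camera has in their place "mount" (4x4, takes a point from camera to tool coordinates, whose origin is the TCP and whose axes are the flange's). Camera axes: x right, y down, z forward; pixel columns grow to the right and rows downward; lengths in m; the calibration is good to about 2 mm. A picture is of the moment at which its call begins: read the wrist's pose just before it. There is no depth.
- ctrl.finish_job(): hands the job in, once; it reports no verdict.
Trained networks look in a picture, given as the dict that the camera call returned (one of the last four; its "shot" number tells which), for a name from the list of things; names that differ only in an ending like _2 or _b are one class to them, and where a whole thing is asked for, a point or a joint stands for the part that bears it (a point fixed in the world has none). Each returns a list of dicts, best first, with "confidence" (0 to 1); they miss things now and then, are a little off and sometimes report something else, mostly with a low value. They report only what shows in the picture. A call takes as long as a camera call. They do not tell look-alikes from the thing itself.
- spotter.look_for(query, picture): "centre" ([x, y, z] in m, in world coordinates, good to about 4 mm: the middle of the surface that is visible of it).
- spotter.outline_of(query, picture): "region" (480x640 bool, what is visible of it).
- spotter.mark_of(query, picture): "centre" ([x, y, z] in m, in world coordinates, good to about 4 mm: a listed point, or the origin of a listed thing).
The state is a dict: "t": time; "q": joint angles; "dq": joint speeds; "effort": joint torques, N m; "tool_pos": TCP position; "tool_rot": TCP orientation; "contact_force": force on the tool from outside, world axes, zero at the start; "wrist_torque": the same for the moment, N m; "opening": finger opening in m.
Only numpy, scipy, OpenCV 4.12 (cv2) and the standard library are available. Lean on these libraries where they do the work, as an engineer would, in place of code of your own. Each camera call takes 0.05 s, during which the arm holds its last target.

TASK

Take the steel spacer plate with the square window, lay it on the open deck of the aluminium fixture and push it over the raised lip so that it drops into the pocket under the straps. Then press it home against the end stop with a firm push of about 12 N, never more than 20 N, and let it go lying flat in the pocket against the stop. Leave the other things on the bench where they are.

Things in the scene. Friction and masses are not known exactly. Their poses are not given: they have to be found in the camera images.
- spacer: Spacer: loose bare steel plate, 60 mm (its x) by 50 mm (its y) by 12 mm thick, with a 24 mm square window through its middle; about 0.16 to 0.32 kg. Origin: centre of its underside. It starts flat on the bench (z = 0); best gripped across its 50 mm width.
- fixture: Fixed aluminium loading fixture, 255 mm (its x, -115 to 140 mm) by 110 mm (its y), placed and yawed differently each time. Origin: on the bench, on its middle line. Along its x: open deck, lip, pocket, end stop. Walls 31 mm high, 12 mm thick, stand 54 mm apart (y = -27 and 27 mm) from x = 0 to 110 mm; flared guides as high widen from 54 mm at x = 0 to about 78 mm at x = -31 mm.
- deck (a point): Middle of the open deck, where there is room to lay the spacer, its 60 mm side along the fixture's x. The deck is flat, 16 mm above the bench, from x = -115 to 0 mm in the fixture's frame; this point is at x = -65 mm. Axes as the fixture's.
- lip (a point): Middle of the lip's upper edge on the pocket side, 19 mm above the bench, x = 12 mm in the fixture's frame. A ramp 7 mm long rises 3 mm from the deck, then 5 mm of level top, then a sheer 7 mm drop to the pocket floor (12 mm above the bench). In the pocket the spacer's top stands 5 mm above the lip, so it can be pushed on from behind over the lip.
- strap (a point): Middle of the top of the first of two steel straps across the pocket, 44 mm above the bench, x = 46 mm in the fixture's frame (the other at 80 mm). Each is 10 mm wide, 7 mm thick, underside 37 mm above the bench. They bar laying the spacer in from above: it must slide in from the deck under them. If a pushed spacer rears up against a strap, ease off and it tips into the pocket by itself.
- endblock: Dark steel block at the fixture's far end, 10 by 54 by 24 mm, carrying the end stop. Origin: middle of its lower edge towards the lip, 108 mm beyond the lip's pocket edge. The stop, a rigid steel plate 50 mm wide, 18 mm high, 10 mm thick, stands on its screw: its face is anywhere from 63 to 87 mm beyond the lip's edge. The setting is not reported: feel for it. It does not give. Pocket friction takes a few N of a push.
- bar: Bystander among the stock: steel bar 90 by 30 by 12 mm, origin under its centre. Leave alone.
- flange: Bystander among the stock: round steel flange, 62 mm across, 14 mm high, origin under its centre. Leave alone.
- module_a: Bystander: black plastic module 75 by 60 by 47 mm, origin under its centre.
- module_b: Bystander: black plastic module like the first.
- module_c: Bystander: black plastic module like the first, to the right of the fixture.
- bowl: Bystander: steel bowl, 140 mm across, 65 mm high, origin under its centre.
- driver: Bystander: screwdriver lying on the bench, black handle; origin on the bench under the middle of its length.
Mind the look-alikes: they are no part of the job. Leave any black, pink or red look-alike of the spacer alone.

How it is judged:
On the way:
1. with the spacer down flat in the pocket, it is pressed against the end stop with at least 4 N (z of spacer in the frame of fixture between 0.01 and 0.014 m and y of spacer in the frame of fixture between -0.004 and 0.004 m and x of spacer in the frame of fixture above 0.04 m and angle between spacer's own z axis and vertical below 0.04 rad and angle between the x axis of spacer and the x axis of fixture, either way round below 0.15 rad and horizontal distance between spacer and stop_c0 below 0.037 m and contact force between spacer and endblock above 4 N), for 0.2 s.
At the end, for the whole second after the job is handed in: The spacer lies at rest flat on the pocket floor (height within 2 mm, tilt under 0.04 rad, within 4 mm of the pocket's middle line, its sides within 0.15 rad of the fixture's), its far edge within 2 mm of the end stop (z of spacer in the frame of fixture between 0.01 and 0.014 m and y of spacer in the frame of fixture between -0.004 and 0.004 m and x of spacer in the frame of fixture above 0.04 m and angle between spacer's own z axis and vertical below 0.04 rad and angle between the x axis of spacer and the x axis of fixture, either way round below 0.15 rad and horizontal distance between spacer and stop_c0 below 0.037 m and linear speed of spacer below 0.01 m/s); the robot touches nothing.
It fails at once if the spacer is pressed on the end stop with more than 20 N (contact force between spacer and endblock above 20 N).
It fails at once if another thing on the bench is moved more than 20 mm (distance of any of bar, flange, module_a, module_b, module_c, bowl, driver from where it was at the start of the episode above 0.02 m).
It also fails if it takes over 72 s, if anything falls off the work surface, if the arm or the gripper's body presses on something with over 40 N, if the wrist force passes 120 N, or if a joint passes its speed limit or range.

## Working session

There is one attempt and no reset: what is moved stays moved. The work goes in short steps, Python scripts to look and compute and a shell command to move; the robot and the scene stay as the last step left them, time stands still between calls to the robot, and variables do not carry over. Pictures are saved under pics/ and viewed, and the job is handed in when it is done.

```bash
ls; mkdir -p pics; python3 - <<'E'
from station import ctrl,eyes,spotter
import cv2
o=ctrl.get_obs();print(o)
for n in ("scene","side","wrist"):
    p=eyes.get_image(n);cv2.imwrite(f"pics/{n}0.png",p["image"][:,:,::-1])
    print(n,{k:v for k,v in p.items() if k!="image"})
    if n!="wrist":
        for q in("spacer","deck","lip","strap","endblock","fixture"):
            print(q,[(d["centre"],round(d["confidence"],2)) for d in spotter.mark_of(q,p)])
E
```

```text
pics
{'t': 0.0, 'q': array([-1.29699181e+00,  5.33496010e-02,  1.61425464e+00, -7.75634112e-06,
        1.47599895e+00, -1.19011252e-01]), 'dq': array([-4.35076394e-04,  4.86860653e-04,  2.02402672e-04, -2.83976653e-04,
       -9.41634401e-04,  1.03916757e-05]), 'effort': array([-2.49384408e-03, -3.93686485e+01, -3.70178998e+01, -2.30088754e-04,
        7.09865824e-03,  1.56256554e-07]), 'tool_pos': array([ 0.23916693, -0.57714785,  0.40349068]), 'tool_rot': array([-3.07922644e+00, -6.12684167e-01,  2.56113537e-04]), 'contact_force': array([ 0.7937579 , -0.59041653, -0.37825809]), 'wrist_torque': array([ 0.05431752, -0.00392688,  0.00384167]), 'opening': 0.0855421568429134}
scene {'vertical_fov': 52.6006407857721, 'cx': 314.12458801638263, 'cy': 243.49167405802777, 'dist': array([-0.00685005,  0.        ,  0.        ,  0.        ,  0.        ]), 'rvec': array([ 1.04286619,  2.54532171, -0.86259592]), 'tvec': array([ 0.37493818, -0.24872295,  1.26008458]), 'shot': 1}
spacer [([0.3314, 0.1993, -0.0025], 0.89), ([0.2824, 0.335, 0.0005], 0.86), ([0.4502, 0.2064, 0.0021], 0.65), ([0.5404,
[... 858 characters left out ...]
0.59)]
endblock [([0.6379, -0.0891, 0.0117], 0.6), ([0.451, -0.0946, 0.0178], 0.22)]
fixture [([0.5176, -0.0925, 0.0031], 0.95), ([0.6602, 0.4406, -0.0005], 0.26)]
wrist {'vertical_fov': 64.36102818921964, 'cx': 322.6545804249846, 'cy': 239.13267439598724, 'dist': array([-0.00575413,  0.        ,  0.        ,  0.        ,  0.        ]), 'mount': array([[ 4.26548452e-04, -9.59986044e-01, -2.80047519e-01,
         7.12890449e-02],
       [ 9.99999831e-01,  2.98507998e-04,  4.99861122e-04,
        -1.37986826e-04],
       [-3.96263277e-04, -2.80047685e-01,  9.59986009e-01,
         3.12596889e-02],
       [ 0.00000000e+00,  0.00000000e+00,  0.00000000e+00,
         1.00000000e+00]]), 'shot': 3}
```

View pics/scene0.png

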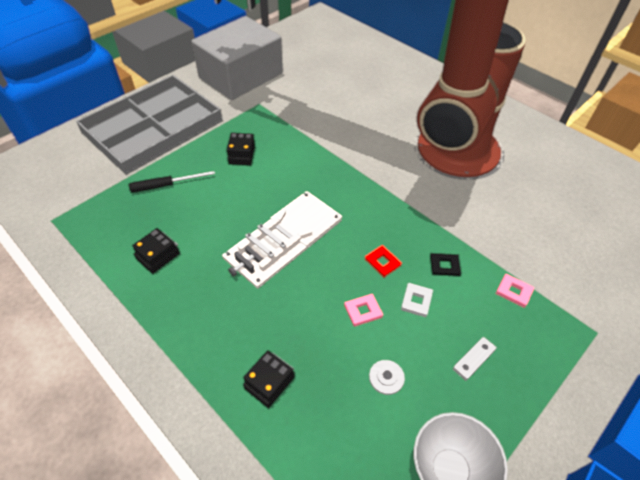

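View pics/side0.png

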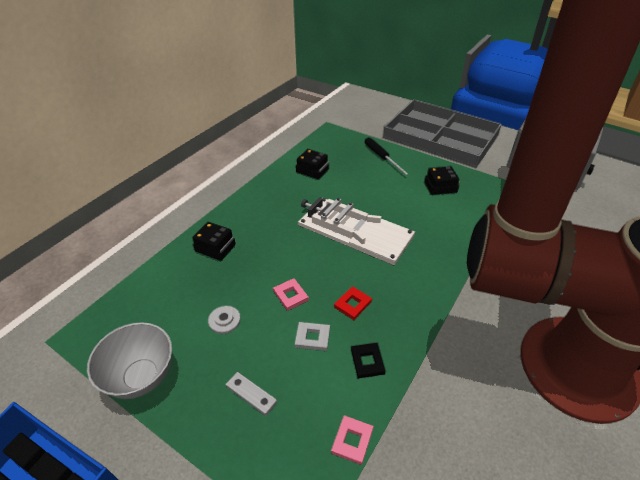

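Candidates for the spacer in the scene picture are the red plate (383,261), black (446,264), pink (364,309), pink (516,290) and the bare steel one (418,298). By the description it is the steel plate, seen at (312,335) in side. I'll check it in a close crop.

```bash
python3 - <<'E'
import cv2,numpy as np
a=cv2.imread("pics/scene0.png");b=cv2.imread("pics/side0.png")
c=lambda im,x,y,w,h,s:cv2.resize(im[y:y+h,x:x+w],None,fx=s,fy=s,interpolation=cv2.INTER_CUBIC)
cv2.imwrite("pics/c1.png",np.hstack([c(a,388,268,60,60,6),c(b,282,308,60,60,6)]))
cv2.imwrite("pics/c2.png",np.vstack([c(a,215,185,135,105,5)]))
cv2.imwrite("pics/c3.png",np.vstack([c(b,290,190,130,75,6)]))
E
```

```text
(no output)
```

View pics/c1.png

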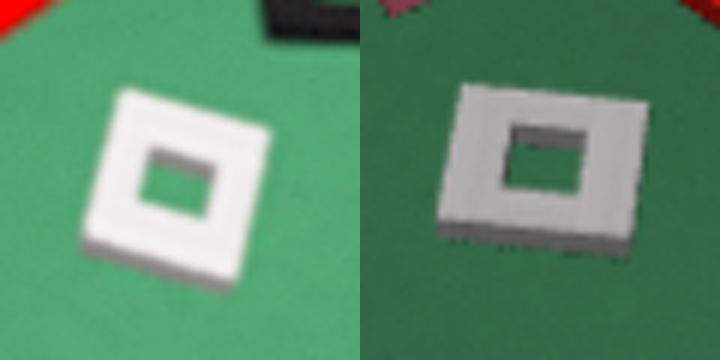

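View pics/c2.png

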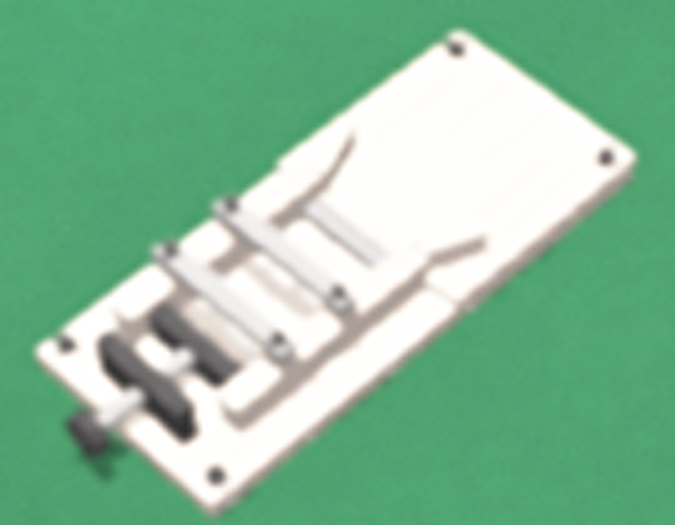

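View pics/c3.png

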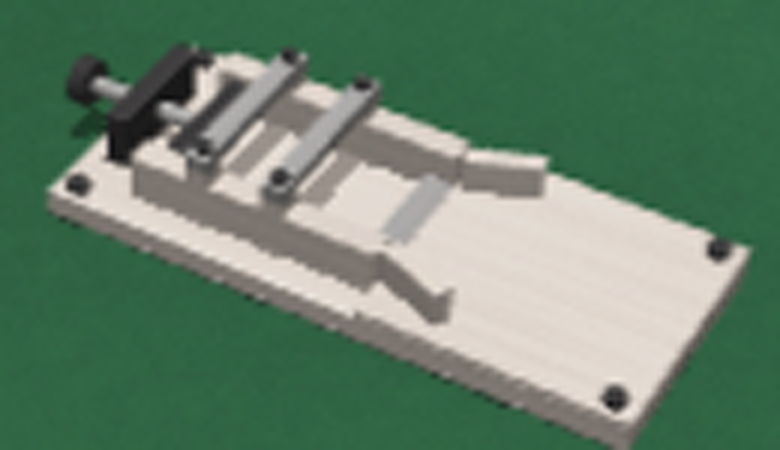

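The crop shows the plain steel plate with its square window. Next I measure its corners and the fixture's corners.

```bash
cat > h.py <<'E'
import numpy as np,cv2
from scipy.spatial.transform import Rotation as R
def K(p):
    f=240/np.tan(np.radians(p["vertical_fov"])/2)
    return np.array([[f,0,p["cx"]],[0,f,p["cy"]],[0,0,1.]])
def ray(p,px,z,obs=None):
    u=cv2.undistortPoints(np.array(px,float).reshape(-1,1,2),K(p),np.array(p["dist"])).reshape(-1,2)
    d=np.c_[u,np.ones(len(u))]
    if "rvec" in p:
        Rm=cv2.Rodrigues(np.array(p["rvec"]))[0]; o=-Rm.T@p["tvec"]; d=d@Rm
    else:
        T=np.array(p["mount"]);Rt=R.from_rotvec(obs["tool_rot"]).as_matrix()
        o=Rt@T[:3,3]+obs["tool_pos"]; d=d@(Rt@T[:3,:3]).T
    return o+d*((np.broadcast_to(z,len(d))-o[2])/d[:,2])[:,None]
E
python3 - <<'E'
from h import *
from station import eyes
np.set_printoptions(precision=4,suppress=True)
A=eyes.get_image("scene");B=eyes.get_image("side")
s1=np.array([(122,90),(270,130),(240,280),(85,240)])/6+(388,268)
s2=(np.array([(463,85),(648,102),(632,238),(440,220)])-(360,0))/6+(282,308)
for p,s in((A,s1),(B,s2)):
    w=ray(p,s-.5+.5/6*0,.012);print(w[:,:2],w.mean(0)); e=np.roll(w,-1,0)-w
    print(np.linalg.norm(e,axis=1),np.degrees(np.arctan2(e[:,1],e[:,0])))
f1=np.array([(458,30),(635,155),(212,512),(38,352)])/5+(215,185)
f2=np.array([(750,248),(628,435),(48,192)])/6+(290,190)
w=ray(A,f1-.5,[.016,.016,.012,.012]);print("fx scene",w)
v=ray(B,f2-.5,[.016,.016,.012]);print("fx side",v)
for w in (w,v): e=np.diff(w,axis=0);print(np.linalg.norm(e,axis=1),np.degrees(np.arctan2(e[:,1],e[:,0])))
E
```

```text
[[0.4312 0.1723]
 [0.4081 0.2172]
 [0.4616 0.245 ]
 [0.4859 0.2004]] [0.4467 0.2087 0.012 ]
[0.0505 0.0603 0.0509 0.0615] [ 117.177    27.4837  -61.4111 -152.8364]
[[0.4821 0.2   ]
 [0.429  0.1737]
 [0.4065 0.2184]
 [0.4592 0.2448]] [0.4442 0.2092 0.012 ]
[0.0593 0.0501 0.059  0.0503] [-153.5827  116.6837   26.5794  -62.9389]
fx scene [[ 0.4021 -0.1542  0.016 ]
 [ 0.3992 -0.0433  0.016 ]
 [ 0.6574 -0.0339  0.012 ]
 [ 0.6576 -0.1458  0.012 ]]
fx side [[ 0.4007 -0.1519  0.016 ]
 [ 0.3965 -0.0365  0.016 ]
 [ 0.6511 -0.0353  0.012 ]]
[0.1109 0.2584 0.1119] [ 91.5402   2.0795 -89.8626]
[0.1155 0.2546] [92.0419  0.2746]
```

```bash
python3 -m crank '[[0,0,-0.04,32,-24,0,-0.41],[0,0,-0.04,32,-24,0,-0.41],[0,0,0,32,-24,0,-0.41],[0,0,0,32,-24,0,-0.41],[0,0,0,25,-32,0,-0.41],[0,0,0,25,-32,0,-0.41],[0,0,0,25,-32,0,-0.41],[0,0,0,25,-32,0,-0.41]]' 40
```

```text
t: 1.52
tool_pos: [0.3452, -0.2733, 0.4033]
tool_rot: [3.055, 0.722, 0.001]
contact_force: [0.6, 0.1, 0.9]
opening: 0.0603
```

```bash
python3 -m crank '[[0,0,0,25,-32,0,-0.41],[0,0,0,25,-32,0,-0.41],[0,0,0,25,-32,0,-0.41],[0,0,0,25,-32,0,-0.41],[0,0,0,25,-32,0,-0.41],[0,0,0,25,-32,0,-0.41],[0,0,0,25,-32,0,-0.41],[0,0,0,25,-32,0,-0.41]]';python3 -m crank '[[0,0,0,25,-32,10,-0.41],[0,0,0,25,-32,10,-0.41],[0,0,0,25,-32,10,-0.41],[0,0,0,20,-25,25,-0.41],[0,0,0,0,0,30,-0.41],[0,0,0,0,0,20,-0.41],[0,0,0,0,0,0,-0.41]]'
python3 - <<'E'
from h import *
from station import eyes,ctrl
o=ctrl.get_obs();print(o["tool_pos"],o["tool_rot"])
p=eyes.get_image("wrist");cv2.imwrite("pics/w1.png",p["image"][:,:,::-1])
E
```

```text
t: 2.18
tool_pos: [0.4064, 0.0545, 0.4051]
tool_rot: [3.051, 0.713, 0.017]
contact_force: [1.3, -0.7, 0.6]
opening: 0.0602
t: 2.77
tool_pos: [0.4383, 0.2156, 0.3033]
tool_rot: [3.046, 0.736, 0.041]
contact_force: [-1.1, -0.6, -0.8]
opening: 0.0604
[0.43828624 0.21558555 0.30332912] [3.0463426  0.73589487 0.04087437]
```

View pics/w1.png

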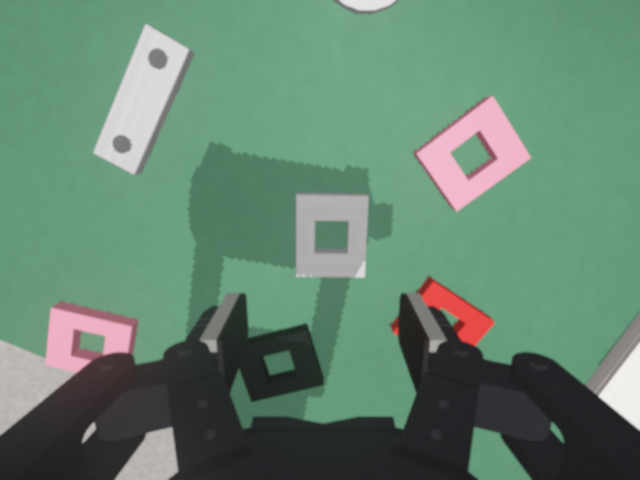

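The wrist picture shows the steel plate with corners about (296,194), (368,194), (366,277) and (296,276). The red and black look-alikes are near it but clear of it.

```bash
cat >> h.py <<'E'
def goto(target_xy,z,yaw_deg,obs):
    """shift in tool axes (mm) and turn vector (tool) to reach pose with tool down, tool x at yaw"""
    Rt=R.from_rotvec(obs["tool_rot"]); d=np.array([*target_xy,z])-obs["tool_pos"]
    Rd=R.from_euler("z",yaw_deg,degrees=True)*R.from_euler("x",np.pi)
    return Rt.inv().apply(d)*1000,(Rt.inv()*Rd).as_rotvec()
E
python3 - <<'E'
from h import *
from station import eyes,ctrl
np.set_printoptions(precision=4,suppress=True)
o=ctrl.get_obs();p=eyes.get_image("wrist");print(o["tool_pos"],o["tool_rot"])
w=ray(p,[(296,194),(368,194),(366,277),(296,276)],.012,o);print(w,w.mean(0))
e=np.roll(w,-1,0)-w;print(np.linalg.norm(e,axis=1),np.degrees(np.arctan2(e[:,1],e[:,0])))
print(goto((.4455,.209),.172,27.2,o))
E
```

```text
[0.4387 0.2154 0.3051] [3.0467 0.735  0.044 ]
[[0.4631 0.2442 0.012 ]
 [0.4858 0.1996 0.012 ]
 [0.4315 0.1714 0.012 ]
 [0.4089 0.2176 0.012 ]] [0.4473 0.2082 0.012 ]
[0.05   0.0613 0.0515 0.0603] [ -62.9706 -152.496   115.9727   26.1196]
(array([ -0.297 ,   6.968 , 133.2848]), array([ 0.0136, -0.0256, -0.0013]))
```

```bash
python3 -m crank '[[0.014,-0.026,0,0,0,0,-0.41],[0,0,0,4,9.5,0,-0.41],[0,0,0,0,0,40,-0.41],[0,0,0,0,0,40,-0.41],[0,0,0,0,0,15,-0.41],[0,0,0,0,0,0,-0.41],[0,0,0,0,0,0,-0.41]]'
python3 - <<'E'
from h import *
from station import eyes,ctrl
np.set_printoptions(precision=4,suppress=True)
o=ctrl.get_obs();print(goto((.446,.2085),.172,27.2,o))
E
```

```text
t: 3.45
tool_pos: [0.4586, 0.2051, 0.2269]
tool_rot: [3.055, 0.725, 0.058]
contact_force: [-0.7, 0.4, 0.3]
opening: 0.0604
(array([-11.6709,  -9.2685,  54.4354]), array([ 0.0094, -0.0354, -0.0084]))
```

```bash
python3 -m crank '[[0.009,-0.035,-0.008,-11,-9,0,-0.41],[0,0,0,0,0,0,-0.41],[0,0,0,0,0,0,-0.41]]'
cat > st.py <<'E'
import sys
from h import *
from station import ctrl
np.set_printoptions(precision=4,suppress=True)
o=ctrl.get_obs();a=list(map(float,sys.argv[1:]))
print(o["tool_pos"],o["contact_force"],*goto(a[:2],a[2],a[3],o))
E
python3 st.py .446 .2085 .172 27.2
```

```text
t: 3.7
tool_pos: [0.4482, 0.2073, 0.233]
tool_rot: [3.054, 0.734, 0.018]
contact_force: [0.6, 0.2, 0.3]
opening: 0.0602
[0.4482 0.2073 0.233 ] [0.6399 0.2332 0.2858] [-2.0559 -2.2952 61.0233] [ 0.0033 -0.0108 -0.0028]
```

```bash
python3 -m crank '[[0.003,-0.01,-0.003,-2,-2,15,-0.41],[0,0,0,0,0,20,-0.41],[0,0,0,0,0,0,-0.41],[0,0,0,0,0,0,-0.41]]'; python3 st.py .446 .2085 .172 27.2
```

```text
t: 4.03
tool_pos: [0.4495, 0.2085, 0.2021]
tool_rot: [-3.054, -0.738, -0.023]
contact_force: [0.8, 0.1, 0.2]
opening: 0.0602
[0.4495 0.2085 0.2021] [0.7938 0.116  0.193 ] [-3.5632 -1.743  30.0053] [ 0.0035 -0.0145 -0.0003]
```

```bash
python3 -m crank '[[0.004,-0.014,0,-3.5,-2,10,-0.41],[0,0,0,0,0,9,-0.41],[0,0,0,0,0,0,-0.41],[0,0,0,0,0,0,-0.41]]'; python3 st.py .446 .2085 .172 27.2
```

```text
t: 4.37
tool_pos: [0.446, 0.2088, 0.1823]
tool_rot: [-3.053, -0.738, -0.001]
contact_force: [0.2, 0.3, 0.9]
opening: 0.0603
[0.446  0.2088 0.1823] [0.2141 0.326  0.9337] [-0.1494  0.2977 10.3262] [-0.0005 -0.0009 -0.0003]
```

```bash
python3 -m crank '[[0,0,0,0,0,6,-0.41],[0,0,0,0,0,3,-0.41],[0,0,0,0,0,0,-0.41],[0,0,0,0,0,0,-0.41]]'; python3 st.py .446 .2085 .172 27.2
python3 - <<'E'
from h import *
from station import eyes
im=np.hstack([cv2.resize(eyes.get_image(n)["image"],(400,300))[:,:,::-1] if n=="wrist" else cv2.resize(eyes.get_image(n)["image"][260:380,230:390],(400,300))[:,:,::-1] for n in("wrist","side")]);cv2.imwrite("pics/g1.png",im)
E
```

```text
t: 4.7
tool_pos: [0.4462, 0.2089, 0.1727]
tool_rot: [-3.053, -0.738, -0.002]
contact_force: [0.0, -0.7, -0.2]
opening: 0.0601
[0.4462 0.2089 0.1727] [ 0.0443 -0.6858 -0.1878] [-0.37    0.3165  0.6576] [-0.0004 -0.0014 -0.0001]
```

View pics/g1.png

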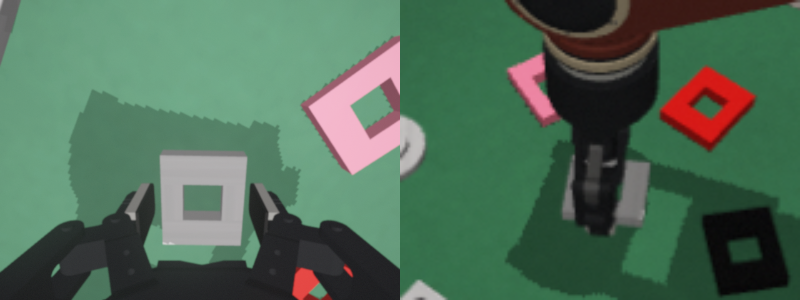

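The fingers stand on either side of the plate, so I close them.

```bash
python3 -m crank '[[0,0,0,0,0,0,0.1],[0,0,0,0,0,0,0.1],[0,0,0,0,0,0,0.1],[0,0,0,0,0,0,0.1],[0,0,0,0,0,0,0.1]]' 60;python3 -m crank '[[0,0,0,0,0,-20,0.1],[0,0,0,0,0,-20,0.1],[0,0,0,0,0,0,0.1]]' 60; python3 st.py .446 .2085 .172 27.2
python3 - <<'E'
from h import *
from station import eyes
cv2.imwrite("pics/g2.png",eyes.get_image("wrist")["image"][:,:,::-1])
cv2.imwrite("pics/g3.png",cv2.resize(eyes.get_image("side")["image"][230:380,210:410],(800,600))[:,:,::-1])
E
```

```text
t: 5.22
tool_pos: [0.4466, 0.209, 0.1736]
tool_rot: [-3.053, -0.739, -0.005]
contact_force: [0.3, 0.1, -1.2]
opening: 0.048
t: 5.47
tool_pos: [0.4446, 0.2084, 0.2114]
tool_rot: [-3.053, -0.739, 0.006]
contact_force: [1.0, 0.3, -1.8]
opening: 0.048
[0.4446 0.2084 0.2114] [ 0.9932  0.343  -1.7708] [ 1.4733  0.5704 39.3823] [-0.0011  0.004  -0.0001]
```

View pics/g2.png

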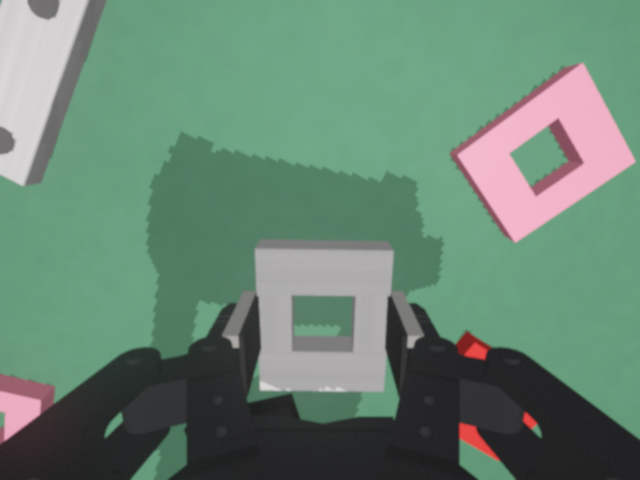

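View pics/g3.png

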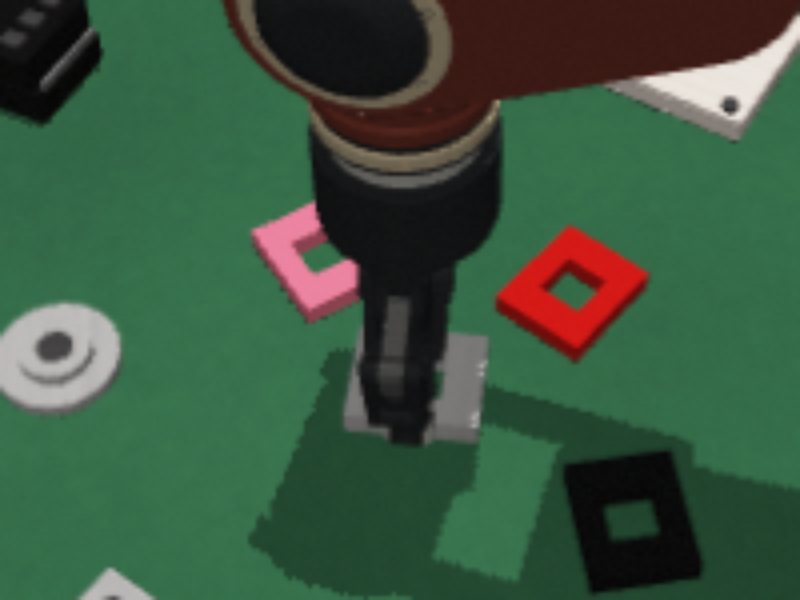

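```bash
python3 - <<'E'
from h import *
from station import eyes,ctrl
np.set_printoptions(precision=4,suppress=True)
o=ctrl.get_obs();p=eyes.get_image("wrist")
w=ray(p,[(256,249),(392,248),(386,391),(260,391)],o["tool_pos"][2]-.1736+.012,o)
e=np.roll(w,-1,0)-w;print(np.linalg.norm(e,axis=1),np.degrees(np.arctan2(e[:,1],e[:,0])))
Rt=R.from_rotvec(o["tool_rot"]);print(Rt.inv().apply(w-o["tool_pos"]).mean(0))
E
python3 -m crank '[[0,0,0,0,0,-40,0.1],[0,0,0,0,0,-25,0.1],[0,0,0.08,0,0,0,0.1],[0,0,0.08,0,0,0,0.1],[0,0,0.08,0,0,0,0.1],[0,0,0.08,0,0,0,0.1],[0,0,0.08,0,0,0,0.1],[0,0,0.04,0,0,0,0.1]]' 60;python3 st.py .446 .2085 .26 1.6
```

```text
[0.0487 0.0608 0.0509 0.0604] [ -62.3117 -152.0431  117.2874   25.838 ]
[-0.0004  0.0003  0.1616]
t: 6.28
tool_pos: [0.439, 0.2065, 0.2596]
tool_rot: [3.132, 0.021, -0.053]
contact_force: [-0.8, -0.7, -3.1]
opening: 0.0481
[0.439  0.2065 0.2596] [-0.7771 -0.728  -3.1205] [ 7.0255 -1.8828 -0.6142] [ 0.0088  0.0342 -0.0147]
```

```bash
python3 -m crank '[[0.009,0.034,-0.015,1,38,0,0.1],[0,0,0,1,38,0,0.1],[0,0,0,1,38,0,0.1],[0,0,0,1,38,0,0.1],[0,0,0,1,38,0,0.1],[0,0,0,1,38,0,0.1],[0,0,0,1,38,0,0.1],[0,0,0,0,0,0,0.1]]' 60;python3 st.py .4505 -.0955 .25 1.6
```

```text
t: 6.95
tool_pos: [0.4489, -0.0673, 0.2455]
tool_rot: [-3.139, -0.058, 0.026]
contact_force: [0.1, 0.9, -3.2]
opening: 0.048
[ 0.4489 -0.0673  0.2455] [ 0.1002  0.8863 -3.2435] [ 0.5045 28.2259 -4.5526] [-0.0024  0.0167  0.009 ]
```

```bash
python3 -m crank '[[-0.002,0.017,0.009,0.5,28,-5,0.1],[0,0,0,0,0,0,0.1],[0,0,0,0,0,0,0.1]]' 60;python3 st.py .4505 -.0955 .25 1.6
python3 - <<'E'
from h import *
from station import eyes,ctrl
cv2.imwrite("pics/d1.png",eyes.get_image("wrist")["image"][:,:,::-1])
E
```

```text
t: 7.2
tool_pos: [0.4484, -0.0985, 0.2452]
tool_rot: [-3.137, -0.032, 0.011]
contact_force: [-0.6, -0.9, -4.0]
opening: 0.0482
[ 0.4484 -0.0985  0.2452] [-0.5771 -0.9046 -4.0343] [ 2.1169 -2.994  -4.8105] [-0.0041  0.007  -0.0074]
```

View pics/d1.png

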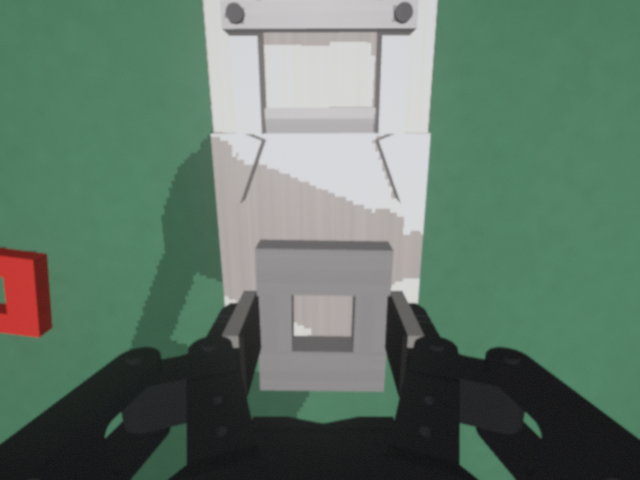

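```bash
python3 - <<'E'
from h import *
from station import eyes,ctrl
np.set_printoptions(precision=4,suppress=True)
o=ctrl.get_obs();p=eyes.get_image("wrist")
w=ray(p,[(211,134),(430,134),(223,300),(418,300)],.016,o);print(w, w[:2].mean(0),w[2:].mean(0))
w=ray(p,[(264,133),(378,133),(264,108),(376,108)],[.031,.031,.019,.019],o);print(w)
w=ray(p,[(236,13),(403,13)],.046,o);print(w,w.mean(0))
print(o["tool_pos"])
E
```

```text
[[ 0.5141 -0.0402  0.016 ]
 [ 0.5165 -0.1497  0.016 ]
 [ 0.4231 -0.0415  0.016 ]
 [ 0.4257 -0.1522  0.016 ]] [ 0.5153 -0.095   0.016 ] [ 0.4244 -0.0968  0.016 ]
[[ 0.5155 -0.0691  0.031 ]
 [ 0.5167 -0.1217  0.031 ]
 [ 0.5269 -0.0675  0.019 ]
 [ 0.5281 -0.1216  0.019 ]]
[[ 0.5609 -0.0613  0.046 ]
 [ 0.5622 -0.1265  0.046 ]] [ 0.5615 -0.0939  0.046 ]
[ 0.4485 -0.0983  0.2453]
```

```bash
python3 -m crank '[[-0.002,0.004,0,1.5,-2,15,0.1],[0,0,0,0,0,20,0.1],[0,0,0,0,0,0,0.1],[0,0,0,0,0,0,0.1]]' 60;python3 st.py .4503 -.0965 .190 1.35
```

```text
t: 7.63
tool_pos: [0.4503, -0.0923, 0.2089]
tool_rot: [-3.139, -0.043, 0.004]
contact_force: [0.3, 0.4, -1.1]
opening: 0.0481
[ 0.4503 -0.0923  0.2089] [ 0.3376  0.3792 -1.1443] [-0.0307  4.2782 18.9279] [-0.0022  0.0027  0.004 ]
```

```bash
python3 -m crank '[[-0.002,0.003,0.004,0,4,10,0.1],[0,0,0,0,0,5,0.1],[0,0,0,0,0,0,0.1],[0,0,0,0,0,0,0.1]]' 60;python3 st.py .4503 -.0965 .190 1.35
```

```text
t: 7.97
tool_pos: [0.4509, -0.0952, 0.1939]
tool_rot: [3.141, 0.041, 0.003]
contact_force: [-0.3, -0.5, -3.6]
opening: 0.0477
[ 0.4509 -0.0952  0.1939] [-0.3138 -0.468  -3.5934] [-0.6518  1.3256  3.9239] [ 0.0004 -0.0017  0.0028]
```

```bash
python3 -m crank '[[0,-0.001,0.003,-0.5,1.2,2.5,0.1],[0,0,0,0,0,1,0.1],[0,0,0,0,0,0,0.1]]' 60;python3 st.py .4503 -.0965 .190 1.35
```

```text
t: 8.22
tool_pos: [0.451, -0.0967, 0.1913]
tool_rot: [3.14, 0.036, 0.004]
contact_force: [0.6, -0.5, -3.2]
opening: 0.0483
[ 0.451  -0.0967  0.1913] [ 0.6025 -0.5155 -3.2436] [-0.6761 -0.266   1.2579] [ 0.0012 -0.0025 -0.0007]
```

```bash
python3 -m crank '[[0,-0.002,0,-0.5,0,1.2,0.1],[0,0,0,0,0,0.5,0.1],[0,0,0,0,0,0,0.1]]' 60;python3 st.py .4503 -.0965 .190 1.35
```

```text
t: 8.47
tool_pos: [0.4508, -0.0971, 0.1901]
tool_rot: [3.14, 0.035, 0.003]
contact_force: [-0.4, 0.0, -3.5]
opening: 0.0481
[ 0.4508 -0.0971  0.1901] [-0.3919  0.0493 -3.4587] [-0.4535 -0.5947  0.1161] [ 0.0018 -0.0017 -0.0012]
```

```bash
python3 -m crank '[[0,0,0,0,0,0.8,0.1],[0,0,0,0,0,0.6,0.1],[0,0,0,0,0,0,0.1]]' 60;python3 st.py .4503 -.0965 .190 1.35
```

```text
t: 8.72
tool_pos: [0.4511, -0.0972, 0.1898]
tool_rot: [3.14, 0.035, 0.002]
contact_force: [0.2, -0.3, -3.5]
opening: 0.0476
[ 0.4511 -0.0972  0.1898] [ 0.1617 -0.3386 -3.5482] [-0.814  -0.7304 -0.2199] [ 0.0017 -0.0015 -0.0011]
```

```bash
python3 -m crank '[[0,0,0,0,0,1,0.1],[0,0,0,0,0,1,0.1],[0,0,0,0,0,0,0.1]]' 60;python3 st.py .4503 -.0965 .190 1.35
```

```text
t: 8.97
tool_pos: [0.4517, -0.0974, 0.1898]
tool_rot: [3.14, 0.035, 0.001]
contact_force: [0.2, 0.3, -3.2]
opening: 0.0483
[ 0.4517 -0.0974  0.1898] [ 0.1847  0.3255 -3.1644] [-1.4212 -0.9526 -0.1691] [ 0.0014 -0.0004 -0.001 ]
```

```bash
python3 -m crank '[[0,0,0,-1,-1,2,0.1],[0,0,0,0,0,0,0.1]]' 60;python3 st.py .4503 -.0965 .190 1.35
```

```text
t: 9.13
tool_pos: [0.452, -0.0972, 0.1901]
tool_rot: [3.137, 0.036, 0.006]
contact_force: [1.0, 0.9, -3.2]
opening: 0.0483
[ 0.452  -0.0972  0.1901] [ 0.9572  0.9338 -3.1517] [-1.7057 -0.7524  0.059 ] [ 0.0042 -0.0036 -0.0007]
```

```bash
python3 - <<'E'
from h import *
from station import eyes,ctrl
cv2.imwrite("pics/e1.png",cv2.resize(eyes.get_image("side")["image"][150:300,280:480],(800,600),interpolation=2)[:,:,::-1])
E
```

```text
(no output)
```

View pics/e1.png

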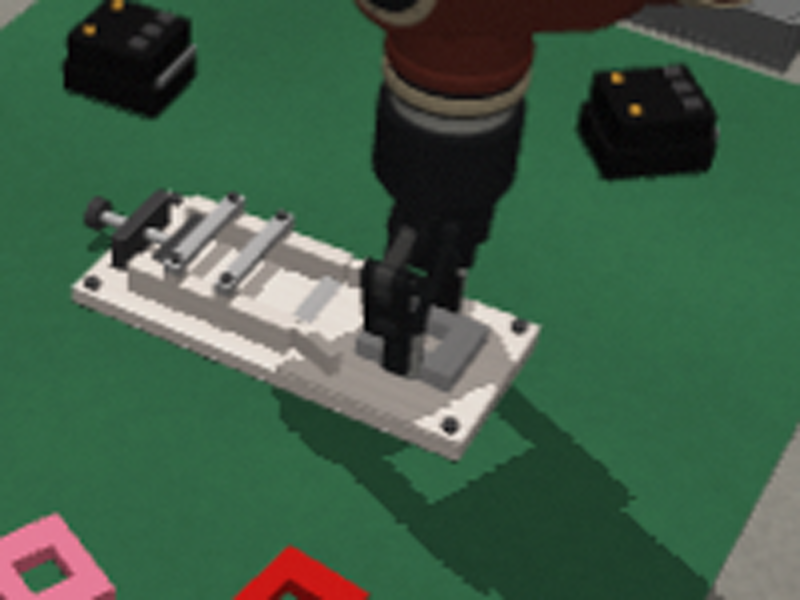

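The plate is at or just above the deck. I'll try one slightly larger step down and watch the force.

```bash
python3 -m crank '[[0.004,-0.003,0,-1.5,0,2,0.1]]' 60;python3 st.py .4503 -.0965 .190 1.35; python3 -m crank '[[0,0,0,-1.5,0,3,0.1]]' 60;python3 st.py .4503 -.0965 .190 1.35
```

```text
t: 9.27
tool_pos: [0.4518, -0.0976, 0.1896]
tool_rot: [3.14, 0.036, 0.008]
contact_force: [-0.9, 0.4, 13.7]
opening: 0.0478
[ 0.4518 -0.0976  0.1896] [-0.9238  0.4183 13.6812] [-1.4579 -1.1619 -0.4238] [ 0.0013 -0.005  -0.0009]
t: 9.35
tool_pos: [0.4517, -0.0979, 0.1895]
tool_rot: [3.141, 0.035, 0.01]
contact_force: [-12.2, 7.8, 31.6]
opening: 0.0483
[ 0.4517 -0.0979  0.1895] [-12.2      7.8167  31.5689] [-1.3344 -1.4053 -0.5042] [ 0.0002 -0.0061 -0.001 ]
```

It is on the deck at 31 N, so I release it.

```bash
python3 -m crank '[[0,0,0,0,0,0,-0.4],[0,0,0,0,0,0,-0.4],[0,0,0,0,0,0,-0.4]]' 40;python3 -m crank '[[0,0,0,0,0,-35,-0.4],[0,0,0,0,0,-20,-0.4],[0,0,0,0,0,0,-0.4]]';python3 st.py .4503 -.0965 .25 1.35
python3 - <<'E'
from h import *
from station import eyes,ctrl
cv2.imwrite("pics/e2.png",eyes.get_image("wrist")["image"][:,:,::-1])
E
```

```text
t: 9.6
tool_pos: [0.4526, -0.0981, 0.1909]
tool_rot: [3.14, 0.035, 0.016]
contact_force: [-0.2, -0.3, 1.2]
opening: 0.0599
t: 9.85
tool_pos: [0.4508, -0.0977, 0.2438]
tool_rot: [-3.14, -0.035, -0.005]
contact_force: [-0.2, -0.6, 0.6]
opening: 0.0595
[ 0.4508 -0.0977  0.2438] [-0.2152 -0.6234  0.5532] [-0.464  -1.184  -6.1938] [-0.0018 -0.0033 -0.0011]
```

View pics/e2.png

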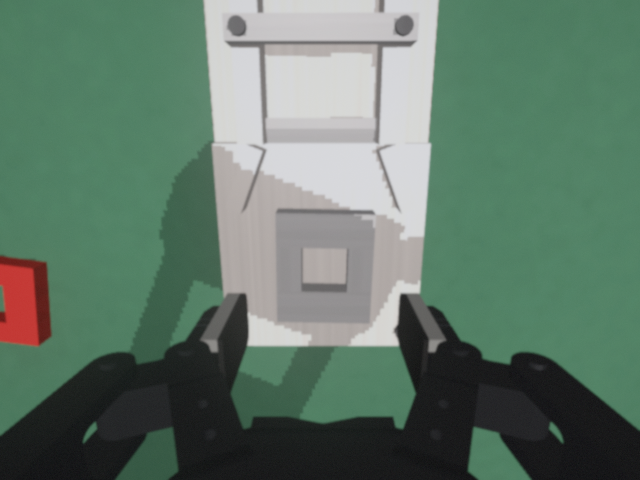

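The plate lies flat on the deck, square to it, spanning (277–373, 210–322) and about 2 mm right of the middle. I'll shut the fingers and go behind it.

```bash
python3 -m crank '[[0,0,0,-30,0,0,1],[0,0,0,-30,0,0,1],[0,0,0,0,0,0,1],[0,0,0,0,0,20,1],[0,0,0,0,0,0,1],[0,0,0,0,0,0,1]]' 40;python3 st.py .392 -.098 .194 1.35
```

```text
t: 10.4
tool_pos: [0.3864, -0.0979, 0.2133]
tool_rot: [-3.135, -0.035, 0.009]
contact_force: [1.1, -0.9, 1.0]
opening: -0.0002
[ 0.3864 -0.0979  0.2133] [ 1.0975 -0.8502  1.0137] [ 5.7471  0.3712 19.2442] [-0.0064  0.0059 -0.0012]
```

```bash
python3 -m crank '[[-0.006,0.006,-0.001,3,0,10,1],[0,0,0,0,0,8,1],[0,0,0,0,0,0,1],[0,0,0,0,0,0,1]]' 40;python3 st.py .392 -.098 .194 1.35
python3 - <<'E'
from h import *
from station import eyes,ctrl
cv2.imwrite("pics/e3.png",cv2.resize(eyes.get_image("side")["image"][150:300,280:480],(800,600),interpolation=2)[:,:,::-1])
E
```

```text
t: 10.73
tool_pos: [0.3904, -0.0978, 0.1941]
tool_rot: [-3.14, -0.038, 0.003]
contact_force: [-0.3, -0.1, 0.5]
opening: -0.0001
[ 0.3904 -0.0978  0.1941] [-0.2963 -0.0978  0.484 ] [1.6103 0.2638 0.0981] [-0.0014  0.0016  0.0005]
```

View pics/e3.png

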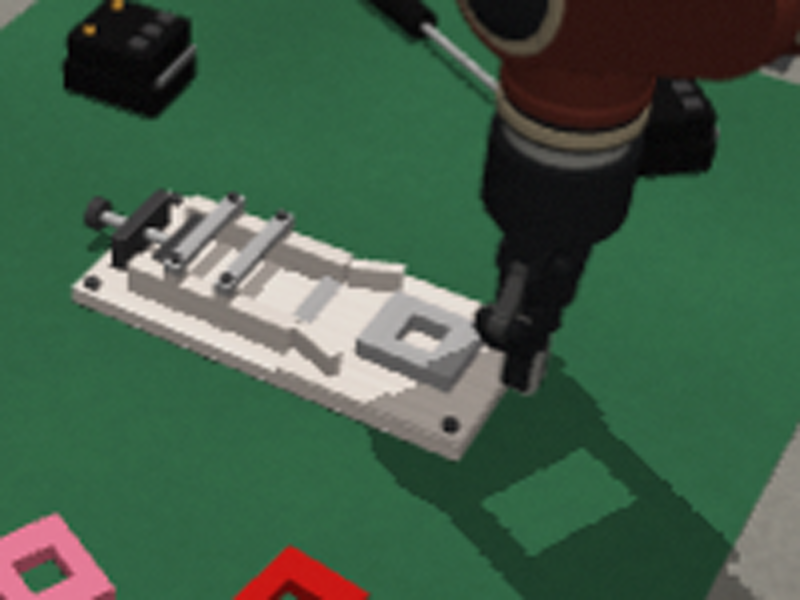

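```bash
python3 -m crank '[[0,0,0,5,0,0,1],[0,0,0,5,0,0,1],[0,0,0,5,0,0,1],[0,0,0,4,0,0,1],[0,0,0,4,0,0,1],[0,0,0,4,0,0,1]]' 40;python3 st.py .42 -.097 .194 1.35
```

```text
t: 11.28
tool_pos: [0.4202, -0.0973, 0.1956]
tool_rot: [-3.141, -0.038, 0.003]
contact_force: [-2.9, -0.4, 1.6]
opening: 0.0001
[ 0.4202 -0.0973  0.1956] [-2.9344 -0.3719  1.626 ] [-0.2109 -0.3146  1.6422] [-0.0006  0.0017  0.0006]
```

```bash
python3 -m crank '[[0,0,0,4,0,1,1],[0,0,0,4,0,1,1],[0,0,0,4,0,0.7,1],[0,0,0,4,0,0.5,1],[0,0,0,4,0,0.5,1]]' 40;python3 st.py .44 -.0967 .194 1.35
```

```text
t: 11.7
tool_pos: [0.4415, -0.0968, 0.1916]
tool_rot: [-3.141, -0.039, 0.014]
contact_force: [-4.8, -0.4, 3.9]
opening: -0.0003
[ 0.4415 -0.0968  0.1916] [-4.8425 -0.3518  3.9197] [-1.5154 -0.1576 -2.3909] [-0.0009  0.0088  0.0015]
```

```bash
python3 -m crank '[[0,0.009,0.001,0,0,-2.5,1],[0,0,0,3,0,0,1],[0,0,0,3,0,0,1],[0,0,0,3,0,0,1]]' 40;python3 st.py .45 -.0965 .1945 1.35
python3 - <<'E'
from h import *
from station import eyes,ctrl
cv2.imwrite("pics/e4.png",cv2.resize(eyes.get_image("side")["image"][150:300,280:480],(800,600),interpolation=2)[:,:,::-1])
E
```

```text
t: 12.03
tool_pos: [0.45, -0.0964, 0.1936]
tool_rot: [-3.139, -0.039, 0.013]
contact_force: [-11.2, -0.1, 9.5]
opening: 0.0003
[ 0.45   -0.0964  0.1936] [-11.1814  -0.0607   9.5261] [-0.025   0.0708 -0.9011] [-0.0021  0.0084  0.0014]
```

View pics/e4.png

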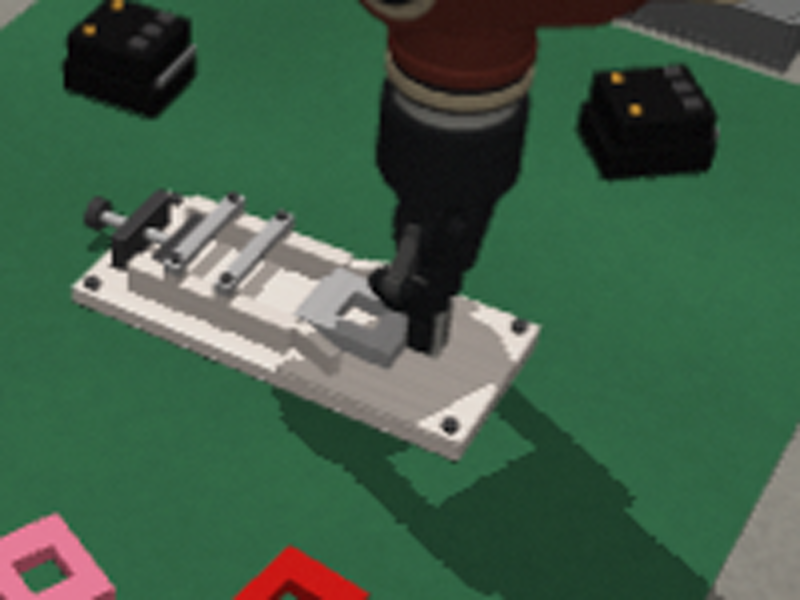

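The plate is straight on the ramp and the force is up, as expected. I keep pushing.

```bash
python3 -m crank '[[0,0.008,0,3,0,-0.8,1],[0,0,0,4,0,-0.5,1],[0,0,0,4,0,0,1]]' 40;python3 st.py .46 -.0963 .1945 1.35;python3 -m crank '[[0,0,0,4,0,0,1],[0,0,0,4,0,0,1],[0,0,0,4,0,0,1]]' 40;python3 st.py .47 -.0961 .1945 1.35
```

```text
t: 12.33
tool_pos: [0.4609, -0.0959, 0.194]
tool_rot: [-3.138, -0.038, 0.002]
contact_force: [-2.6, -0.5, 1.4]
opening: -0.0002
[ 0.4609 -0.0959  0.194 ] [-2.5582 -0.4817  1.3615] [-0.9334  0.3964 -0.4537] [-0.0029  0.0015  0.0008]
t: 12.58
tool_pos: [0.4741, -0.0955, 0.194]
tool_rot: [-3.138, -0.038, 0.004]
contact_force: [-3.6, 0.2, 1.0]
opening: -0.0001
[ 0.4741 -0.0955  0.194 ] [-3.6475  0.1548  1.0161] [-4.1114  0.4873 -0.4552] [-0.0031  0.0024  0.0008]
```

```bash
python3 -m crank '[[-0.003,0.002,0,4,0.5,-0.8,1],[0,0,0,4,0,-0.3,1],[0,0,0,4,0,0,1]]' 40;python3 st.py .485 -.0957 .1945 1.35;python3 -m crank '[[0,0,0,4,0,0,1],[0,0,0,4,0,0,1]]' 40;python3 st.py .49 -.0956 .1945 1.35
python3 - <<'E'
from h import *
from station import eyes,ctrl
cv2.imwrite("pics/e5.png",cv2.resize(eyes.get_image("side")["image"][150:300,280:480],(800,600),interpolation=2)[:,:,::-1])
E
```

```text
t: 12.83
tool_pos: [0.4876, -0.0956, 0.195]
tool_rot: [-3.141, -0.039, 0.001]
contact_force: [-3.8, -0.3, 3.1]
opening: -0.0
[ 0.4876 -0.0956  0.195 ] [-3.776  -0.3401  3.0905] [-2.5803  0.0507  0.535 ] [-0.0002  0.0006  0.001 ]
t: 13.0
tool_pos: [0.4961, -0.0954, 0.1952]
tool_rot: [-3.141, -0.039, 0.007]
contact_force: [-9.1, -0.3, 7.6]
opening: -0.0002
[ 0.4961 -0.0954  0.1952] [-9.1457 -0.2941  7.6445] [-6.0646  0.0442  0.729 ] [-0.0004  0.0042  0.0015]
```

View pics/e5.png

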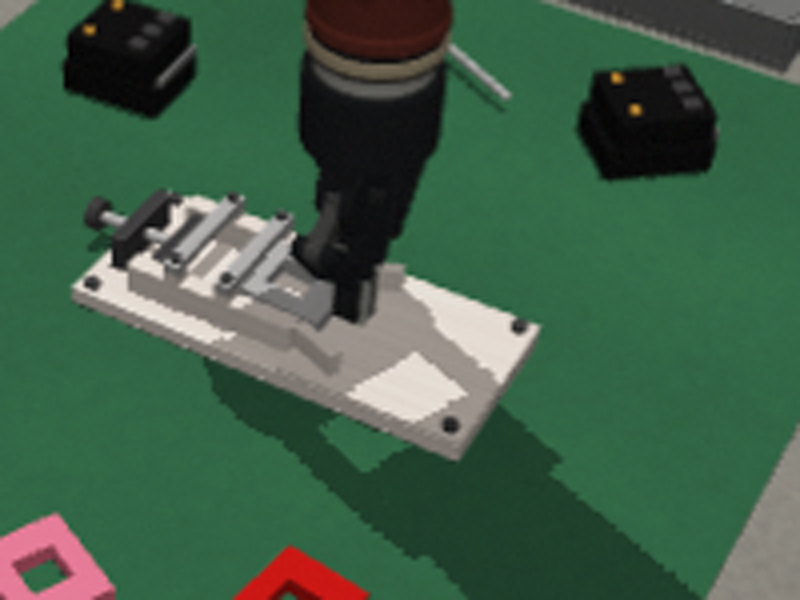

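```bash
python3 - <<'E'
from h import *
from station import eyes,ctrl
cv2.imwrite("pics/e6.png",cv2.resize(eyes.get_image("side")["image"][190:240,320:385],(780,600),interpolation=2)[:,:,::-1])
cv2.imwrite("pics/e7.png",eyes.get_image("wrist")["image"][:,:,::-1])
E
```

```text
(no output)
```

View pics/e6.png

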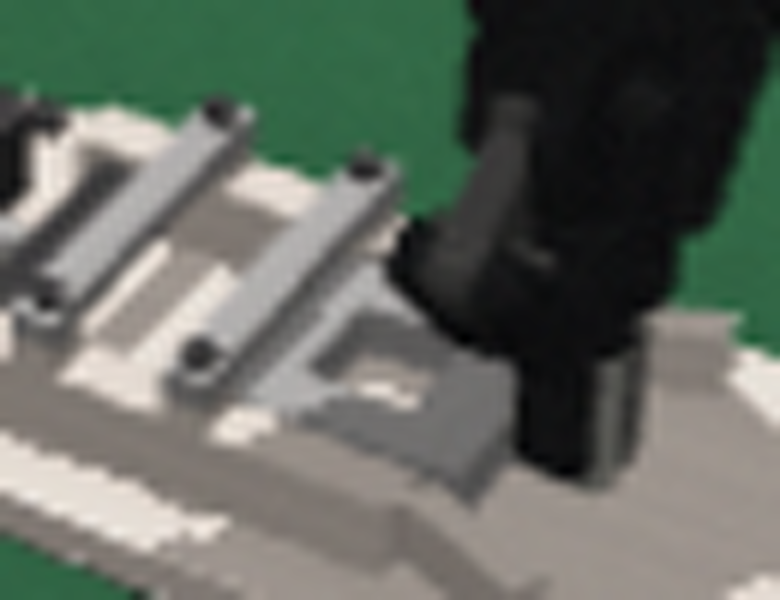

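View pics/e7.png

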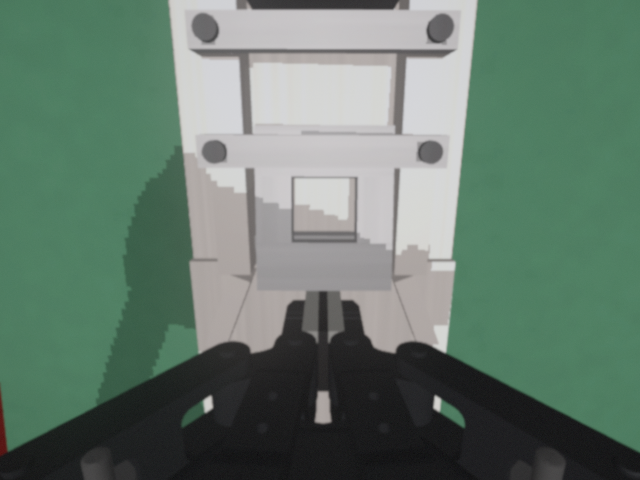

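The plate is under the first strap, its front edge showing just past it at row 128, and straight in the channel. I push on carefully.

```bash
python3 -m crank '[[0,0.004,0,3,0,0.3,1],[0,0,0,3,0,0.3,1]]' 40;python3 st.py .5 -.0953 .1945 1.35;python3 -m crank '[[0,0,0,3,0,0,1],[0,0,0,3,0,0,1]]' 40;python3 st.py .507 -.0952 .1945 1.35
```

```text
t: 13.32
tool_pos: [0.5033, -0.0953, 0.1948]
tool_rot: [3.141, 0.038, 0.011]
contact_force: [-0.8, 0.5, -0.9]
opening: -0.0004
[ 0.5033 -0.0953  0.1948] [-0.8097  0.5021 -0.8696] [-3.2784 -0.072   0.3003] [ 0.0002 -0.0069  0.0008]
t: 13.48
tool_pos: [0.5096, -0.095, 0.1943]
tool_rot: [-3.141, -0.038, -0.01]
contact_force: [-2.3, -0.2, 0.1]
opening: 0.0002
[ 0.5096 -0.095   0.1943] [-2.3345 -0.19    0.0543] [-2.555   0.1224 -0.2507] [-0.0001 -0.0064  0.0006]
```

```bash
python3 -m crank '[[0,-0.006,0,3,0,-0.8,1],[0,0,0,3,0,0,1]]' 40;python3 st.py .515 -.095 .195 1.35;python3 -m crank '[[0,0,0,3,0,0,1]]' 40;python3 st.py .518 -.095 .195 1.35
python3 - <<'E'
from h import *
from station import eyes,ctrl
a=cv2.resize(eyes.get_image("side")["image"][185:245,310:390],(400,300),interpolation=2)[:,:,::-1]
b=cv2.resize(eyes.get_image("wrist")["image"],(400,300))[:,:,::-1]
cv2.imwrite("pics/e8.png",np.hstack([a,b]))
E
```

```text
t: 13.65
tool_pos: [0.516, -0.0948, 0.1947]
tool_rot: [-3.141, -0.038, 0.001]
contact_force: [-0.9, -0.4, -0.9]
opening: 0.0002
[ 0.516  -0.0948  0.1947] [-0.9115 -0.3597 -0.9096] [-0.9963  0.2109 -0.3234] [-0.0004  0.0008  0.0006]
t: 13.73
tool_pos: [0.5193, -0.0947, 0.1946]
tool_rot: [-3.141, -0.038, 0.002]
contact_force: [-1.5, -0.4, -0.7]
opening: 0.0001
[ 0.5193 -0.0947  0.1946] [-1.5235 -0.4053 -0.7295] [-1.3094  0.3133 -0.4377] [-0.0005  0.001   0.0006]
```

View pics/e8.png

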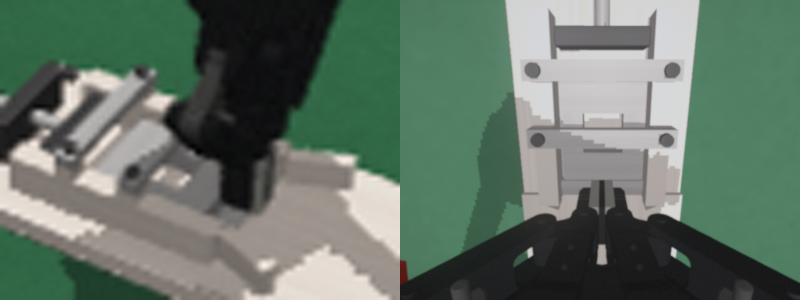

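```bash
python3 - <<'E'
from h import *
from station import eyes,ctrl
o=ctrl.get_obs();p=eyes.get_image("wrist")
im=p["image"][20:320,200:480]
cv2.imwrite("pics/e9.png",cv2.resize(im,(560,600),interpolation=2)[:,:,::-1])
np.set_printoptions(precision=4,suppress=True)
for z in(.012,.024,.030): print(z,[(r,round(float(ray(p,[(322,r)],z,o)[0,0]),4)) for r in range(40,320,20)])
E
```

```text
0.012 [(40, 0.6215), (60, 0.6148), (80, 0.608), (100, 0.6011), (120, 0.5939), (140, 0.5865), (160, 0.579), (180, 0.5712), (200, 0.5632), (220, 0.5549), (240, 0.5464), (260, 0.5376), (280, 0.5286), (300, 0.5192)]
0.024 [(40, 0.619), (60, 0.6129), (80, 0.6067), (100, 0.6003), (120, 0.5937), (140, 0.5869), (160, 0.5799), (180, 0.5727), (200, 0.5654), (220, 0.5577), (240, 0.5499), (260, 0.5418), (280, 0.5335), (300, 0.5249)]
0.03 [(40, 0.6178), (60, 0.612), (80, 0.606), (100, 0.5999), (120, 0.5936), (140, 0.5871), (160, 0.5804), (180, 0.5735), (200, 0.5665), (220, 0.5592), (240, 0.5517), (260, 0.5439), (280, 0.5359), (300, 0.5277)]
```

View pics/e9.png

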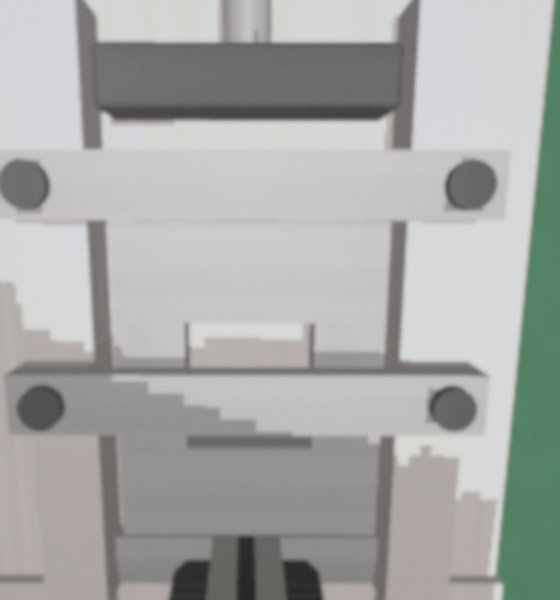

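The plate is down in the pocket: its rear top edge is at x ≈ 0.530, 15 mm in the fixture's frame and so past the lip. The stop face is at about x = 0.608, leaving roughly 18 mm to go. I push slowly.

```bash
python3 -m crank '[[0,0,0,3,0,0,1],[0,0,0,3,0,0.2,1],[0,0,0,2,0,0,1]]' 40;python3 st.py .53 -.0947 .1943 1.35
```

```text
t: 14.13
tool_pos: [0.5275, -0.0946, 0.195]
tool_rot: [-3.141, -0.038, 0.003]
contact_force: [-2.1, 0.5, 0.8]
opening: 0.0001
[ 0.5275 -0.0946  0.195 ] [-2.1262  0.467   0.8491] [2.4878 0.1994 0.6969] [-0.0002  0.002   0.0007]
```

```bash
python3 -m crank '[[0,0.002,0,2,0,0.6,1],[0,0,0,1.5,0,0.4,1]]' 40;python3 st.py .537 -.0945 .1943 1.35;python3 -m crank '[[0,0,0,1.5,0,0,1],[0,0,0,1.5,0,0,1]]' 40;python3 st.py .537 -.0945 .1943 1.35
```

```text
t: 14.3
tool_pos: [0.531, -0.0946, 0.1947]
tool_rot: [-3.141, -0.039, 0.006]
contact_force: [-7.2, 0.2, 8.2]
opening: 0.0001
[ 0.531  -0.0946  0.1947] [-7.1656  0.2418  8.2243] [6.0064 0.0566 0.3633] [-0.0002  0.0041  0.0012]
t: 14.47
tool_pos: [0.5341, -0.0946, 0.195]
tool_rot: [-3.141, -0.039, 0.009]
contact_force: [-2.5, 0.2, -0.0]
opening: 0.0001
[ 0.5341 -0.0946  0.195 ] [-2.5226  0.2087 -0.0019] [ 2.8719 -0.0515  0.7261] [-0.0002  0.0057  0.0013]
```

```bash
python3 - <<'E'
from h import *
from station import eyes,ctrl
o=ctrl.get_obs();p=eyes.get_image("wrist")
a=cv2.resize(p["image"][20:320,200:480],(400,428),interpolation=2)
b=cv2.resize(eyes.get_image("side")["image"][190:240,320:370],(400,428),interpolation=2)
cv2.imwrite("pics/e10.png",np.hstack([a,b])[:,:,::-1])
for z in(.012,.024,.030): print(z,[(r,round(float(ray(p,[(322,r)],z,o)[0,0]),4)) for r in range(80,320,20)])
E
```

```text
0.012 [(80, 0.6213), (100, 0.6143), (120, 0.6072), (140, 0.5999), (160, 0.5923), (180, 0.5845), (200, 0.5765), (220, 0.5682), (240, 0.5597), (260, 0.5509), (280, 0.5419), (300, 0.5325)]
0.024 [(80, 0.62), (100, 0.6136), (120, 0.607), (140, 0.6003), (160, 0.5933), (180, 0.5862), (200, 0.5788), (220, 0.5712), (240, 0.5633), (260, 0.5552), (280, 0.5469), (300, 0.5383)]
0.03 [(80, 0.6194), (100, 0.6133), (120, 0.607), (140, 0.6005), (160, 0.5938), (180, 0.587), (200, 0.5799), (220, 0.5726), (240, 0.5651), (260, 0.5574), (280, 0.5494), (300, 0.5411)]
```

View pics/e10.png

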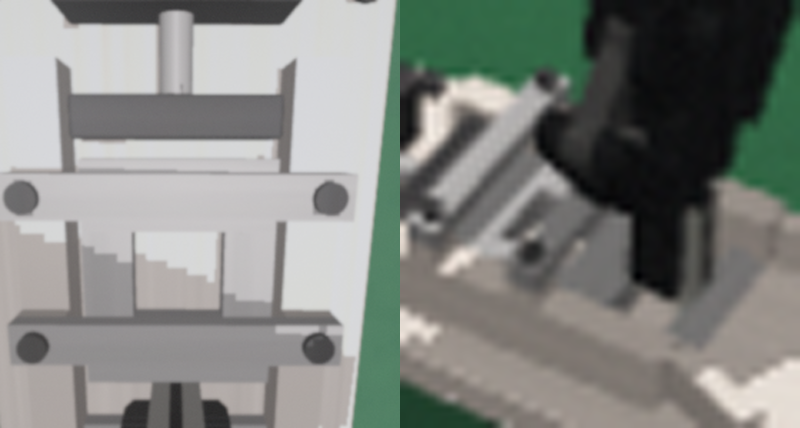

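The plate lies flat with the lip bare behind it, and its front edge is about 4.7 mm short of the stop. I go on in 1 mm rows.

```bash
python3 -m crank '[[0,0.002,0,1,0,0,1],[0,0,0,1,0,0,1]]' 40;python3 st.py .539 -.0945 .1943 1.35;python3 -m crank '[[0,0,0,1,0,0,1]]' 40;python3 st.py .539 -.0945 .1943 1.35
```

```text
t: 14.73
tool_pos: [0.5362, -0.0946, 0.1949]
tool_rot: [-3.141, -0.039, 0.006]
contact_force: [-4.5, -0.8, 3.1]
opening: 0.0
[ 0.5362 -0.0946  0.1949] [-4.5153 -0.765   3.0933] [2.8273 0.0196 0.557 ] [-0.0003  0.004   0.0015]
t: 14.82
tool_pos: [0.5372, -0.0945, 0.1949]
tool_rot: [-3.141, -0.039, 0.007]
contact_force: [-4.2, -0.8, 4.1]
opening: 0.0001
[ 0.5372 -0.0945  0.1949] [-4.2023 -0.8073  4.1184] [1.8447 0.0174 0.6031] [-0.0003  0.0046  0.0015]
```

```bash
python3 -m crank '[[0,0,0,1,0,0,1]]' 40;python3 st.py .539 -.0945 .1943 1.35;python3 -m crank '[[0,0,0,1,0,0,1]]' 40;python3 st.py .539 -.0945 .1943 1.35
```

```text
t: 14.9
tool_pos: [0.5381, -0.0945, 0.1949]
tool_rot: [-3.141, -0.039, 0.008]
contact_force: [-4.4, 0.2, 3.2]
opening: -0.0
[ 0.5381 -0.0945  0.1949] [-4.3842  0.2212  3.2166] [0.8704 0.0311 0.5828] [-0.0004  0.0051  0.0015]
t: 14.98
tool_pos: [0.5391, -0.0945, 0.1949]
tool_rot: [-3.141, -0.04, 0.01]
contact_force: [-7.3, -0.3, 5.0]
opening: -0.0001
[ 0.5391 -0.0945  0.1949] [-7.2929 -0.3406  5.0009] [-0.0738  0.0159  0.5634] [-0.0004  0.0061  0.0016]
```

```bash
python3 -m crank '[[0,0,0,0.8,0,0,1]]' 40;python3 st.py .539 -.0945 .1943 1.35
```

```text
t: 15.07
tool_pos: [0.5395, -0.0945, 0.1948]
tool_rot: [-3.141, -0.04, 0.014]
contact_force: [-8.3, -0.9, 6.3]
opening: -0.0
[ 0.5395 -0.0945  0.1948] [-8.3074 -0.9018  6.3221] [-0.5308 -0.0109  0.4693] [-0.0005  0.0087  0.0018]
```

```bash
python3 -m crank '[[0,0,0,0.8,0,0,1]]' 40;python3 st.py .539 -.0945 .1943 1.35
```

```text
t: 15.15
tool_pos: [0.54, -0.0945, 0.1948]
tool_rot: [-3.141, -0.04, 0.018]
contact_force: [-6.9, -0.3, 7.3]
opening: -0.0002
[ 0.54   -0.0945  0.1948] [-6.8714 -0.2704  7.3469] [-0.9909 -0.0148  0.5152] [-0.0005  0.0115  0.0021]
```

```bash
python3 -m crank '[[0,0,0,0.8,0,0,1]]' 40;python3 st.py .539 -.0945 .1943 1.35
```

```text
t: 15.23
tool_pos: [0.5405, -0.0945, 0.1949]
tool_rot: [-3.141, -0.041, 0.022]
contact_force: [-7.5, -0.3, 6.2]
opening: 0.0005
[ 0.5405 -0.0945  0.1949] [-7.4519 -0.2634  6.2394] [-1.4495 -0.0472  0.573 ] [-0.0007  0.0141  0.0023]
```

```bash
python3 - <<'E'
from h import *
from station import eyes,ctrl
o=ctrl.get_obs();p=eyes.get_image("wrist");print(o["contact_force"])
cv2.imwrite("pics/e11.png",cv2.resize(p["image"][60:240,220:430],(700,600),interpolation=2)[:,:,::-1])
E
```

```text
[-7.45186777 -0.26336201  6.23940053]
```

View pics/e11.png

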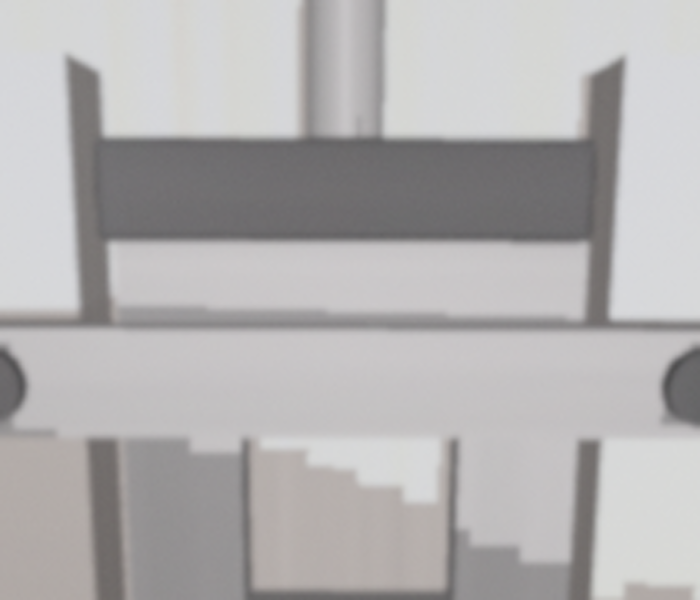

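The front edge is against the stop with no gap. I straighten the tool first, then build up the push row by row.

```bash
python3 -m crank '[[0,0.012,0,-2,0,-0.5,1]]' 40;python3 st.py .539 -.0945 .1943 1.35
```

```text
t: 15.37
tool_pos: [0.5384, -0.0946, 0.1952]
tool_rot: [-3.141, -0.041, 0.005]
contact_force: [-1.8, -0.6, 0.6]
opening: -0.0002
[ 0.5384 -0.0946  0.1952] [-1.753  -0.5632  0.6271] [ 0.5561 -0.0662  0.8658] [-0.0008  0.0032  0.0024]
```

```bash
python3 -m crank '[[0,0.002,0,1,0,-0.3,1]]' 40;python3 st.py .539 -.0945 .1943 1.35
```

```text
t: 15.45
tool_pos: [0.5387, -0.0945, 0.1949]
tool_rot: [-3.14, -0.041, 0.006]
contact_force: [-8.6, -2.0, 3.5]
opening: 0.0002
[ 0.5387 -0.0945  0.1949] [-8.623  -1.9877  3.4872] [ 0.2583 -0.0211  0.6208] [-0.0009  0.0035  0.0025]
```

```bash
python3 -m crank '[[0,0.003,0,1,0,-0.3,1]]' 40;python3 st.py .539 -.0945 .1943 1.35
```

```text
t: 15.53
tool_pos: [0.539, -0.0945, 0.1948]
tool_rot: [-3.14, -0.041, 0.007]
contact_force: [-10.3, -0.1, 5.8]
opening: -0.0002
[ 0.539  -0.0945  0.1948] [-10.3284  -0.0713   5.773 ] [ 0.0139 -0.0455  0.517 ] [-0.001   0.0046  0.0028]
```

```bash
python3 -m crank '[[0,0.005,0,1.2,0,-0.3,1]]' 40
```

```text
t: 15.62
tool_pos: [0.5392, -0.0946, 0.1948]
tool_rot: [-3.14, -0.042, 0.008]
contact_force: [-13.0, -1.0, 8.7]
opening: -0.0005
```

```bash
python3 -m crank '[[0,0.005,0,1,0,-0.3,1]]' 40
```

```text
t: 15.7
tool_pos: [0.5393, -0.0947, 0.1948]
tool_rot: [-3.14, -0.043, 0.009]
contact_force: [-10.8, 0.3, 7.8]
opening: 0.0
```

```bash
python3 -m crank '[[0,0.005,0,1,0,-0.3,1]]' 40
```

```text
t: 15.78
tool_pos: [0.5393, -0.0947, 0.1948]
tool_rot: [-3.14, -0.043, 0.01]
contact_force: [-11.5, -0.8, 7.2]
opening: 0.0002
```

```bash
python3 -m crank '[[0,0.005,0,1,0,-0.3,1]]' 40
```

```text
t: 15.87
tool_pos: [0.5394, -0.0947, 0.1948]
tool_rot: [-3.14, -0.044, 0.011]
contact_force: [-9.8, -1.3, 7.7]
opening: 0.0001
```

```bash
python3 -m crank '[[0,0.006,0,1.25,0,-0.6,1]]' 40
```

```text
t: 15.95
tool_pos: [0.5395, -0.0947, 0.1949]
tool_rot: [-3.139, -0.044, 0.011]
contact_force: [-12.6, -1.1, 5.7]
opening: 0.0
```

```bash
python3 -m crank '[[0,0.006,0,1.25,0,-0.6,1]]' 40
```

```text
t: 16.03
tool_pos: [0.5395, -0.0948, 0.1949]
tool_rot: [-3.139, -0.045, 0.012]
contact_force: [-10.8, -1.8, 6.9]
opening: -0.0
```

```bash
python3 -m crank '[[0,0.006,0,1.2,0,-0.6,1]]' 40
```

```text
t: 16.12
tool_pos: [0.5396, -0.0948, 0.1948]
tool_rot: [-3.139, -0.046, 0.012]
contact_force: [-10.7, -1.1, 6.2]
opening: -0.0004
```

```bash
python3 -m crank '[[0,0.006,0,1.2,0,-0.6,1]]' 40
```

```text
t: 16.2
tool_pos: [0.5396, -0.0949, 0.1948]
tool_rot: [-3.138, -0.046, 0.012]
contact_force: [-10.6, -1.5, 6.8]
opening: -0.0002
```

Sliding in the pocket took 3–4 N of the push. I hold slightly harder for a moment so the force on the stop is clear.

```bash
python3 -m crank '[[0,0.006,0.002,1.5,0.3,-0.8,1]]' 40
```

```text
t: 16.28
tool_pos: [0.5398, -0.0951, 0.1949]
tool_rot: [-3.138, -0.044, 0.014]
contact_force: [-11.2, -0.3, 6.0]
opening: -0.0
```

```bash
python3 -m crank '[[0,0.006,0.002,1.5,0.3,-0.8,1]]' 40
```

```text
t: 16.37
tool_pos: [0.5399, -0.0952, 0.1949]
tool_rot: [-3.137, -0.041, 0.015]
contact_force: [-11.0, 0.5, 6.7]
opening: -0.0002
```

```bash
python3 -m crank '[[0,0.006,0.002,1.5,0.3,-0.8,1]]' 40
```

```text
t: 16.45
tool_pos: [0.5401, -0.0954, 0.1949]
tool_rot: [-3.136, -0.038, 0.016]
contact_force: [-10.8, -0.5, 6.5]
opening: -0.0003
```

```bash
python3 -m crank '[[0,0.006,0.002,1.4,0.3,-0.8,1]]' 40
```

```text
t: 16.53
tool_pos: [0.5402, -0.0955, 0.1949]
tool_rot: [-3.135, -0.035, 0.018]
contact_force: [-10.9, -0.5, 5.7]
opening: 0.0001
```

```bash
python3 -m crank '[[0,0.012,0,1.5,0,-0.8,1]]' 40
```

```text
t: 16.62
tool_pos: [0.54, -0.0955, 0.1947]
tool_rot: [-3.134, -0.036, 0.014]
contact_force: [-16.6, -2.5, 10.6]
opening: -0.0002
```

```bash
python3 -m crank '[[0,0.012,0,1.3,0,-0.8,1]]' 40
```

```text
t: 16.7
tool_pos: [0.5395, -0.0956, 0.1947]
tool_rot: [-3.134, -0.038, 0.01]
contact_force: [-14.4, -2.2, 10.5]
opening: -0.0004
```

```bash
python3 -m crank '[[0,0.012,0,1.3,0,-0.8,1]]' 40
```

```text
t: 16.78
tool_pos: [0.539, -0.0957, 0.1947]
tool_rot: [-3.134, -0.039, 0.006]
contact_force: [-15.0, -2.4, 8.9]
opening: -0.0003
```

```bash
python3 -m crank '[[0,0.012,0,1.3,0,-0.8,1]]' 40
```

```text
t: 16.87
tool_pos: [0.5385, -0.0958, 0.1947]
tool_rot: [-3.133, -0.04, 0.001]
contact_force: [-15.3, -1.9, 8.7]
opening: -0.0
```

Pressed with about 15 N at the wrist for 0.33 s, which is roughly 11–12 N on the stop after friction. Now I back off and lift clear.

```bash
python3 -m crank '[[0,0,0,-2,0,0,1],[0,0,0,-4,0,0,1],[0,0,0,-5,0,-1,1],[0,0,0,-8,0,-5,1],[0,0,0,-5,0,-20,1],[0,0,0,0,0,-35,1],[0,0,0,0,0,-35,1],[0,0,0,0,0,0,1]]' 40
python3 - <<'E'
from h import *
from station import eyes,ctrl
o=ctrl.get_obs();p=eyes.get_image("wrist");print(o["tool_pos"],o["contact_force"])
cv2.imwrite("pics/f1.png",p["image"][:,:,::-1])
cv2.imwrite("pics/f2.png",cv2.resize(eyes.get_image("side")["image"][170:270,280:420],(780,557),interpolation=2)[:,:,::-1])
E
```

```text
t: 17.53
tool_pos: [0.513, -0.0968, 0.2923]
tool_rot: [-3.132, -0.038, -0.012]
contact_force: [0.3, 0.3, 1.5]
opening: 0.0
[ 0.51296679 -0.0968337   0.29232784] [0.33425668 0.31775599 1.49591507]
```

View pics/f1.png

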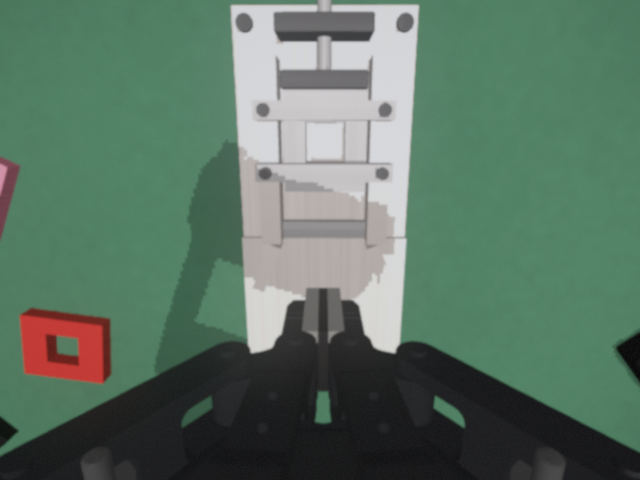

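View pics/f2.png

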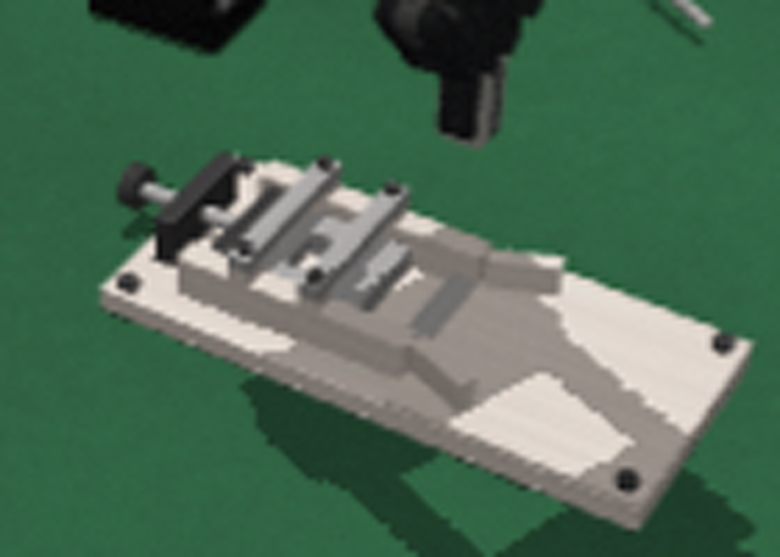

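The plate is flat under both straps, rear edge near row 190, with the bare lip at row 229. One close check at the stop.

```bash
python3 - <<'E'
from h import *
from station import eyes,ctrl
p=eyes.get_image("wrist");o=ctrl.get_obs()
cv2.imwrite("pics/f3.png",cv2.resize(p["image"][55:245,240:410],(537,600),interpolation=2)[:,:,::-1])
print([ray(p,[c],z,o)[0].round(4) for c,z in (((322,88),.03),((322,190),.024),((304,122),.024),((345,122),.024))])
E
```

```text
[array([ 0.602 , -0.0901,  0.03  ]), array([ 0.5449, -0.0914,  0.024 ]), array([ 0.584 , -0.0801,  0.024 ]), array([ 0.5846, -0.1037,  0.024 ])]
```

View pics/f3.png

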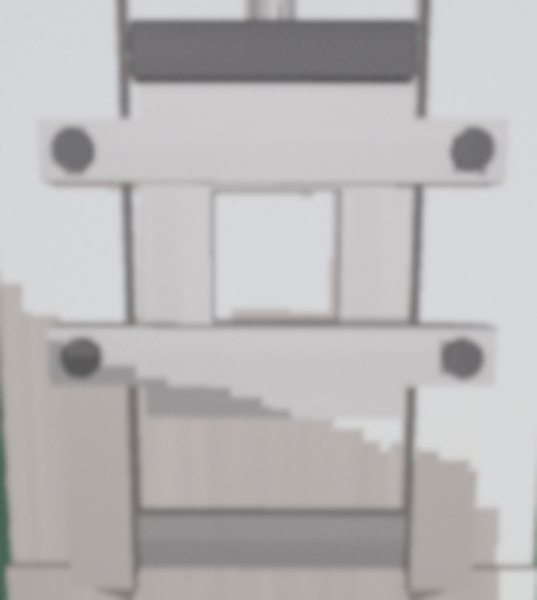

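The plate meets the stop with no gap, centred and square, and the robot is clear.

```bash
python3 -c "
from station import ctrl;print(ctrl.finish_job())"
```

```text
the job is handed in; nothing more can be done
None
```

The spacer is lying flat in the pocket against the end stop, and I handed the job in at about 17.7 s of the 72 s. The job reports no verdict, so this rests on my own checks.

- **What I did:** I picked the bare steel plate, leaving the red, black and pink look-alikes alone, and laid it on the deck. With shut fingers I then pushed it over the lip and under both straps to the stop, which I found about 80 mm beyond the lip.
- **Pressing:** I held it at about 11 N at the wrist, then at 14–17 N for 0.33 s. Taking off the 3–4 N of friction I saw while it slid, that is roughly 11–13 N on the stop. The highest wrist reading during pressing was 16.6 N, so the 20 N limit was not reached.
- **Last checks:** The final pictures show the plate flat, centred and square, with no visible gap to the stop. The robot is about 80 mm above the fixture and touching nothing, and I saw no other thing moved.
- **What was uncertain:**
  - I could not measure the force on the stop directly; it is inferred from the wrist.
  - Wrist-camera positions of the stop differed by about 3 mm between views, so "against the stop" rests on the picture and the contact feel, not on those coordinates.
  - Setting the plate down on the deck pressed it there with about 32 N.

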